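Pull the volume shaft from the rack and hold it down in the V-blocks

TASK

Pull the long aluminium volume-control shaft (the rod with the black coupling on its upper end) out of the leaning tool rack, lay it lengthways in the pair of V-blocks so that it bridges both of them about evenly, work it home and press it firmly down so that it bears on both sides of both vees, ready for its flat to be filed. Finish while still gripping it and holding it pressed down there - do not let go - and leave the other things on the bench where they are.

Things in the scene. Friction and masses are not known exactly. Their poses are not given: they have to be found in the camera images.
- shaft_mid (a point): Middle of the aluminium volume shaft, a plain round rod 12 mm in diameter and 220 mm long, about 0.12 kg. This point lies on its axis, 110 mm from the plain foot; z runs along the rod towards the black coupling (20 mm in diameter, over the last 22 mm; it ends 4 mm past the rod). The stretch from 75 to 195 mm above the foot is free to grip.
- shaft_foot (a point): The plain lower end of the shaft, on its axis, 110 mm from shaft_mid. At the start it stands in one of the rack's outer bores, the rod leaning about 37 degrees from vertical, coupling end up and away from the robot. The lowest 70 mm are inside the bore (14 mm wide): it must be drawn about 80 mm along its own axis to come clear.
- shaft: The same shaft; this frame's origin is at the plain foot, z along the rod towards the coupling.
- rack: Blue tool rack, fixed, base 130 x 190 mm (origin: centre of its underside), highest edge about 110 mm up. Its bores lean 35 degrees from vertical towards its +x (roughly away from the robot). Three bores in a row along its y, 50 mm apart: the shaft is in one of the outer two, the nut driver in the other, the middle one is empty.
- vee_mid (a point): Where the shaft's middle belongs: on the axis of the seated shaft, half-way between the two V-blocks, 48.5 mm above the bench. x runs along the vees (horizontal), z up. The shaft may lie either way round. The blocks are rigid; pressing down with about 15 to 20 N in all is firm enough. Friction can hold an off-centre rod on one flank: ease it sideways and work it to and fro to seat it.
- vee_fixture: Fixed: aluminium plate 176 x 84 x 10 mm (origin: centre of its underside, x along the vees) with two steel V-blocks, each 34 mm long, 46 wide and 42 high (tops 52 mm above the bench), and a 56 mm gap between them where fingers can go down. Vees are 90 degrees, 24 mm wide, 12 mm deep; a seated rod's axis is 3.5 mm below the block tops and 38 mm above the plate.
- flank_near_left: The ground flank on the fixture's +y side of the V-block at its -x end, 34 x 15 mm, sloping at 45 degrees; origin at the middle of its surface, z its normal. Part of the fixed fixture.
- flank_near_right: The ground flank on the fixture's -y side of the V-block at its -x end, 34 x 15 mm, sloping at 45 degrees; origin at the middle of its surface, z its normal. Part of the fixed fixture.
- flank_far_left: The ground flank on the fixture's +y side of the V-block at its +x end, 34 x 15 mm, sloping at 45 degrees; origin at the middle of its surface, z its normal. Part of the fixed fixture.
- flank_far_right: The ground flank on the fixture's -y side of the V-block at its +x end, 34 x 15 mm, sloping at 45 degrees; origin at the middle of its surface, z its normal. Part of the fixed fixture.
- nut_driver: Bystander standing in the rack's other outer bore: nut driver with a 12 mm steel shank and a red and black handle 25 mm in diameter, 164 mm long; origin at its lower tip, z along it upwards.
- capacitor: Bystander: upright blue electrolytic capacitor, 35 mm in diameter, 55 mm high; origin under its centre.
- control_knob: Bystander: aluminium control knob lying flat, 45 mm in diameter, 22 mm high; origin under its centre.
- flux_bottle: Bystander: small amber bottle with a black cap, 44 mm in diameter, 95 mm high; origin under its centre.
- solder_spool: Bystander: solder spool standing on its flange, 56 mm in diameter, 42 mm high; origin under its centre.
- file: Bystander: flat file with an orange handle lying along its x, 225 mm long, 20 mm high; origin on the bench near its middle.
- calipers: Bystander: digital calipers lying flat along its x, 200 mm long, 15 mm high; origin on the bench near its middle.
Mind the look-alikes: they are no part of the job. There is more than one size of the vee_fixture; the job needs the smallest.

How it is judged:
By the outcome, as a careful person would: the job done as asked, in the order asked, and still so for the second after the job is handed in, while the arm keeps its last pose, push and grip.
It also fails if it takes over 51 s, if anything falls off the work surface, if the arm or the gripper's body presses on something with over 40 N, if the wrist force passes 120 N, or if a joint passes its speed limit or range.

ROBOT

A 6-joint arm with a two-finger parallel gripper is mounted at the origin on the work surface. World frame = base frame: x ahead of the robot, y to its left, z up, the work surface at z = 0. Lengths are in m, angles in rad, forces in N, time in s.
With the tool pointing down it reaches from about 0.3 to 0.75 m from the base axis. Payload 8.5 kg.
Tool frame: the origin (TCP) lies between the finger pads; the fingertips stand 22 mm ahead of it and the grasp point (between the pads) lies 3 mm ahead of it; z points along the fingers, y is the direction in which the jaws open and shut (so a half turn about z gives the same grasp; the last joint's range is limited). The gripper opens to 85 mm and grips with 20 to 120 N. Pads are 22 mm wide; open, the fingers measure 114 mm over their backs; the gripper's body (76 mm by 85 mm) begins 54 mm behind the grasp point. The pads swing forward as they close: fully open they stand 13 mm farther back than shut.
Start: joints at [0.89, 0.381, 1.297, -0, 1.464, -0.215], TCP at [0.247, 0.491, 0.253] pointing down, gripper open.
Joint ranges: [-3.11, 3.11], [-0.89, 2.33], [0.22, 2.48], [-1.42, 4.56], [0.17, 2.85], [-2.88, 2.88]. Speed limits (rad/s): [2.39, 2.39, 3.14, 3.14, 3.14, 3.14].

INTERFACE

Orientations are given as a unit quaternion [x, y, z, w].
In Python, from bench import manip, cams gives the robot as it stands.
- The arm moves only by the tool jog_arm, never from a script. Its argument "increments" is a list of rows, each an object with "delta_rot": the turn, a rotation vector about the tool's x, y, z in rad, a list of three; "offset": the shift along the tool's x, y, z in mm, a list of three; "fingers": the opening, from 0 (shut) to 1 (fully open). A call has 1 to 5 rows; each row is the pose to reach, as a shift and turn from the pose measured when the call began, along the tool's axes at that moment; what a row does not reach only later rows make up. A row lasts 1/10 s, in which the tool goes at most 50 mm and 8.59 degrees, less where a joint would pass 70% of its speed; a pose out of reach is approached as far as the arm can. A call with a gripper value outside its range is refused whole. The fingers move at their own pace and stop on an object; "newtons" is the grip in N (left out, the last holds). Time passes only in rows, so rows that repeat a pose let the fingers close. It gives the time, the measured TCP pose, the force and the opening at its end, in the units of the state.
- manip.sense(): the state, without advancing time (a new reading comes with each control period).
- cams.camera(name): name is "side" or "top" or "wrist"; returns the picture (480x640x3 uint8, red, green, blue); there is no depth.
- cams.camera_params(name): a dict with "fx", "fy", "cx", "cy" (pixels), "xyz" and "rotation" of the camera in the world; the wrist camera has in their place "mount" (4x4, takes a point from camera to tool coordinates, whose origin is the TCP and whose axes are the flange's). Camera axes: x right, y down, z forward; pixel columns grow to the right and rows downward; lengths in m; the calibration is good to about 2 mm. A picture is of the moment at which its call begins: read the wrist's pose just before it. camera_params takes no time and is no camera call.
- manip.finish_job(): hands the job in, once; it reports no verdict.
The state is a dict: "t": time; "joint_pos": joint angles; "qd": joint speeds; "tau": joint torques, N m; "tool_pos": TCP position; "eef_rot": TCP orientation; "force": force on the tool from outside, world axes, zero at the start; "wrist_torque": the same for the moment, N m; "opening": finger opening in m.
Only numpy, scipy, OpenCV 4.12 (cv2) and the standard library are available. Lean on these libraries where they do the work, as an engineer would, in place of code of your own. Each camera call takes 0.05 s, during which the arm holds its last target. There are 200 camera calls.

## Working session

There is one attempt and no reset: what is moved stays moved. The work goes in short steps, Python scripts to look and compute and a tool call to move; the robot and the scene stay as the last step left them, time stands still between calls to the robot, and variables do not carry over. Pictures are saved under pics/ and viewed, about 8 in all and at most 12, crops included, and the job is handed in when it is done.

Besides the shell and the picture viewer there is one more tool, called after ">>>" by a JSON object that holds its "api" and its "payload", one argument or row to a line. jog_arm: Moves the arm, as the interface text tells. Its arguments: {"type":"object","properties":{"increments":{"type":"array"},"newtons":{"type":"number"}},"required":["increments"]}

```bash
mkdir -p pics; ls
python3 - <<'E'
from bench import manip,cams
import cv2,numpy as np
s=manip.sense();print({k:np.round(v,3).tolist() for k,v in s.items()})
for n in ("side","top"):
    im=cams.camera(n);np.save(f"pics/{n}0.npy",im);cv2.imwrite(f"pics/{n}0.png",im[:,:,::-1])
    print(n,cams.camera_params(n))
print(cams.camera_params("wrist"))
E
```

```text
pics
{'t': 0.0, 'joint_pos': [0.89, 0.381, 1.298, 0.0, 1.464, -0.215], 'qd': [0.001, -0.0, 0.001, 0.002, -0.0, -0.0], 'tau': [-0.001, -44.846, -23.129, -0.0, 0.005, -0.0], 'tool_pos': [0.247, 0.491, 0.253], 'eef_rot': [0.231, 0.973, -0.001, -0.0], 'force': [0.177, 0.787, 1.226], 'wrist_torque': [0.04, -0.049, -0.028], 'opening': 0.086}
side {'fx': 546.2941770774163, 'fy': 546.2941770774163, 'cx': 319.3145681026722, 'cy': 247.52242747990417, 'xyz': array([0.46194943, 0.97560731, 0.84963461]), 'rotation': array([-0.02264509,  0.88921785, -0.45691609,  0.00254978])}
top {'fx': 464.46485767012274, 'fy': 464.46485767012274, 'cx': 324.0696338382574, 'cy': 236.42978709837504, 'xyz': array([ 0.30473325, -0.04655802,  1.25722346]), 'rotation': array([-0.70371532,  0.70576864, -0.058631  ,  0.05690152])}
{'fx': 431.34117434380175, 'fy': 431.34117434380175, 'cx': 319.8430835948876, 'cy': 227.34040516774687, 'mount': array([[-1.66182129e-04, -9.62603453e-01, -2.70914312e-01,
         6.87250634e-02],
       [ 9.99999969e-01, -2.09661570e-04,  1.31550182e-04,
         9.86964886e-04],
       [-1.83430980e-04, -2.70914281e-01,  9.62603459e-01,
        -1.20196900e-01],
       [ 0.00000000e+00,  0.00000000e+00,  0.00000000e+00,
         1.00000000e+00]])}
```

View pics/side0.png

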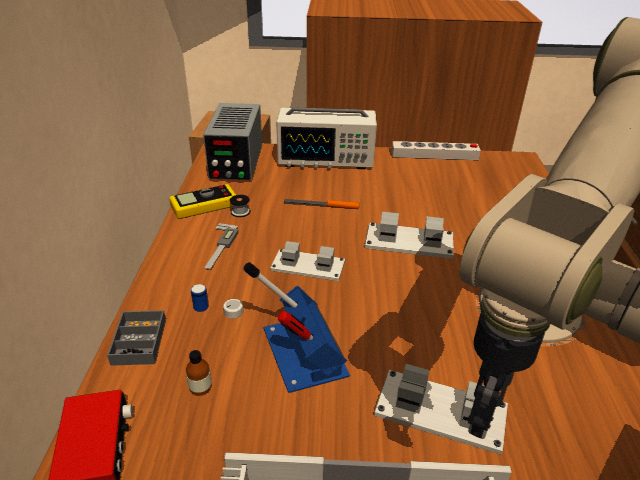

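View pics/top0.png

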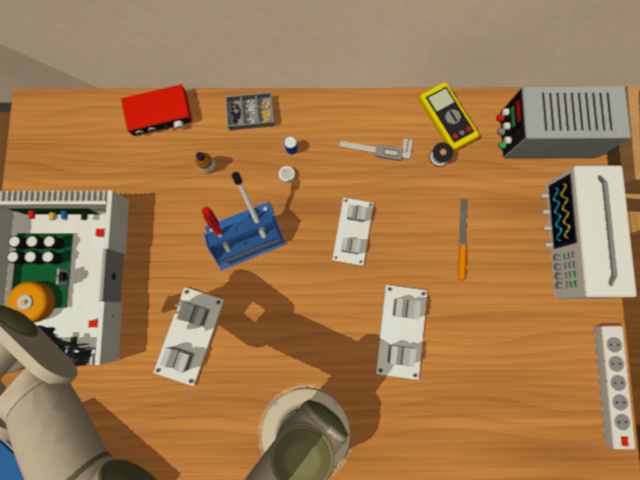

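The side view shows the rod from its coupling at (251,269) to the rack at (296,303), and the top view shows it from (237,178) to (256,222).

Candidates:
- **Shaft:** the grey rod with the black coupling, top (237,178). The alternative is the red nut driver at (210,220), so I choose the black-capped rod.
- **Fixtures:** top (353,231), (402,331) and (188,336). The smallest is (353,231), seen at (308,262) in the side view.

Next is one close crop to check the choice.

```bash
cat > h.py <<'E'
import numpy as np,cv2
from scipy.spatial.transform import Rotation as R
from bench import manip,cams
def cam(n,s=None):
    p=cams.camera_params(n);K=np.array([[p['fx'],0,p['cx']],[0,p['fy'],p['cy']],[0,0,1]])
    if n=='wrist':
        T=np.eye(4);T[:3,:3]=R.from_quat(s['eef_rot']).as_matrix();T[:3,3]=s['tool_pos'];T=T@p['mount'];return K,T[:3,:3],T[:3,3]
    return K,R.from_quat(p['rotation']).as_matrix(),np.array(p['xyz'])
def ray(c,uv):
    K,Q,o=c;d=Q@np.linalg.solve(K,[uv[0],uv[1],1]);return o,d/np.linalg.norm(d)
def onz(c,uv,z):
    o,d=ray(c,uv);return o+d*(z-o[2])/d[2]
def tri(obs):
    A=np.zeros((3,3));b=np.zeros(3)
    for c,uv in obs:
        o,d=ray(c,uv);P=np.eye(3)-np.outer(d,d);A+=P;b+=P@o
    x=np.linalg.solve(A,b);return x,[round(1e3*np.linalg.norm((np.eye(3)-np.outer(ray(c,uv)[1],ray(c,uv)[1]))@(x-c[2])),1) for c,uv in obs]
def proj(c,X):
    K,Q,o=c;p=K@(Q.T@(np.asarray(X)-o));return p[:2]/p[2]
E
python3 - <<'E'
import numpy as np,cv2
a=np.load('pics/side0.npy')[230:355,235:355];b=np.load('pics/top0.npy')[165:275,195:385]
a=cv2.resize(a,None,fx=3.2,fy=3.2,interpolation=2);b=cv2.resize(b,None,fx=4,fy=4,interpolation=2)
b=b[:, :]
im=np.zeros((max(a.shape[0],0)+0,400,3),np.uint8)
# stack: side crop left, top crop right scaled to fit 800
b=cv2.resize(np.load('pics/top0.npy')[165:275,225:385],None,fx=2.5,fy=2.5,interpolation=2)
H=max(a.shape[0],b.shape[0]);o=np.zeros((H,a.shape[1]+b.shape[1],3),np.uint8);o[:a.shape[0],:a.shape[1]]=a;o[:b.shape[0],a.shape[1]:]=b
print(o.shape);cv2.imwrite('pics/crop.png',o[:,:,::-1])
E
```

```text
(400, 784, 3)
```

View pics/crop.png

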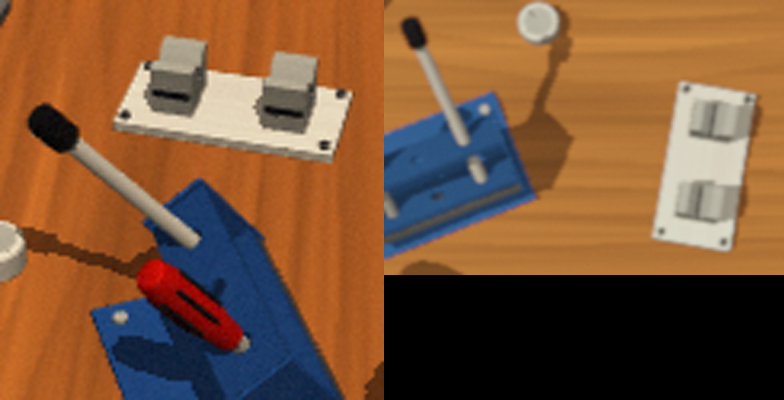

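The crop confirms the choice: the rod carries the black coupling, and the small plate is bare of tools. Crop corners in the top view are about (680,82), (755,95), (733,248) and (653,238). Next I measure both.

```bash
cat > m1.py <<'E'
from h import *
S,T=cam('side'),cam('top')
ims={'side':np.load('pics/side0.npy'),'top':np.load('pics/top0.npy')}
def mk(n,box,f):
    im=ims[n];h=cv2.cvtColor(im,cv2.COLOR_RGB2HSV).astype(int);m=np.zeros(im.shape[:2],bool);x0,y0,x1,y1=box
    m[y0:y1,x0:x1]=f(h[...,1],h[...,2])[y0:y1,x0:x1]
    k,l,st,c=cv2.connectedComponentsWithStats(m.astype(np.uint8));i=1+st[1:,4].argmax();return np.argwhere(l==i)[:,::-1].astype(float)
rod=lambda s,v:(s<70)&(v>95)
blk=lambda s,v:(v<60)
N={};C={}
for n,rb,cb,c in (('side',(255,272,299,308),(240,258,262,280),S),('top',(236,184,258,224),(230,170,246,187),T)):
    p=mk(n,rb,rod);l=cv2.fitLine(p.astype(np.float32),cv2.DIST_HUBER,0,.01,.01).ravel()
    q=mk(n,cb,blk);C[n]=q.mean(0);print(n,'rod',len(p),l.round(2),p.min(0),p.max(0),'coupl',len(q),C[n].round(1))
    d1=ray(c,l[2:])[1];d2=ray(c,l[2:]+20*l[:2])[1];N[n]=np.cross(d1,d2)/np.linalg.norm(np.cross(d1,d2))
d=np.cross(N['side'],N['top']);d/=np.linalg.norm(d);d*=np.sign(d[2])
A=np.array([N['side'],N['top'],d]);X,e=tri([(S,C['side']),(T,C['top'])])
x0=np.linalg.solve(A,[N['side']@S[2],N['top']@T[2],d@X])
print('axis',d.round(3),'lean',np.degrees(np.arccos(d[2])).round(1),'az',np.degrees(np.arctan2(d[1],d[0])).round(1),'coupling tri',X.round(4),e,'on axis',x0.round(4))
f=x0-.213*d;print('foot',f.round(4),'mid',(f+.11*d).round(4))
pl=lambda s,v:(s<60)&(v>185)
for n,b,c in (('top',(325,190,380,270),T),('side',(265,235,350,285),S)):
    p=mk(n,b,pl).astype(np.float32);r=cv2.convexHull(p).reshape(-1,2);
    qd=cv2.approxPolyN(r.reshape(-1,1,2).astype(np.int32),4).reshape(-1,2)
    W=np.array([onz(c,u,.01) for u in qd]);print(n,len(p),qd.tolist(),W.round(4).tolist(),'cen',W.mean(0).round(4),'sides',np.linalg.norm(W-np.roll(W,-1,0),axis=1).round(3))
    h=np.array([onz(c,u,.01)[:2] for u in r],np.float32);print(cv2.minAreaRect(h*1000))
E
python3 m1.py
```

```text
side rod 242 [  0.78   0.63 277.25 290.63] [257. 274.] [297. 306.] coupl 147 [251.1 269.8]
top rod 199 [  0.42   0.91 248.51 204.05] [238. 184.] [257. 223.] coupl 65 [236.6 177.9]
axis [0.562 0.222 0.797] lean 37.1 az 21.5 coupling tri [0.6179 0.1555 0.2032] [np.float64(0.6), np.float64(0.6)] on axis [0.6174 0.1551 0.2037]
foot [0.4978 0.1079 0.0339] mid [0.5595 0.1323 0.1216]
top 1186 [[363, 265], [332, 259], [343, 197], [373, 203]] [[0.4323, -0.1546, 0.01], [0.4488, -0.0712, 0.01], [0.6208, -0.1025, 0.01], [0.6036, -0.185, 0.01]] cen [ 0.5263 -0.1283  0.01  ] sides [0.085 0.175 0.084 0.174]
((526.223876953125, -127.92466735839844), (84.35137176513672, 175.73013305664062), 79.71477508544922)
side 800 [[338, 278], [270, 267], [280, 249], [344, 259]] [[0.4471, -0.0705, 0.01], [0.6182, -0.1038, 0.01], [0.601, -0.1823, 0.01], [0.4329, -0.1492, 0.01]] cen [ 0.5248 -0.1265  0.01  ] sides [0.174 0.08  0.171 0.08 ]
((524.6285400390625, -126.52870178222656), (82.42884063720703, 173.43360900878906), 79.68646240234375)
```

Both views agree within 2 mm: lean 37.1°, plate 174×84 mm, vee azimuth −10.3°. Next I plan the pre-grasp.

```bash
cat > plan.py <<'E'
from h import *
# measured
d=np.array([.562,.222,.797]);d/=np.linalg.norm(d);foot=np.array([.4978,.1079,.0339])
hz=np.array([d[0],d[1],0])/np.hypot(d[0],d[1])
zt=hz*d[2]-np.array([0,0,1])*np.hypot(d[0],d[1])
RG=np.c_[d,np.cross(zt,d),zt]
def grasp(s,back): return foot+s*d-(.003+back)*zt
a=np.radians(-10.3);vx=np.array([np.cos(a),np.sin(a),0]);RV=np.c_[vx,np.cross([0,0,-1],vx),[0,0,-1]]
V=np.array([.5258,-.1275,.0485])
def move(P,Rt):
    s=manip.sense();R0=R.from_quat(s['eef_rot']);off=R0.inv().apply(P-np.array(s['tool_pos']))*1e3
    rv=(R0.inv()*R.from_matrix(Rt)).as_rotvec()
    print('t',round(s['t'],2),'off',off.round(1),'rv',rv.round(3),'deg',np.degrees(np.linalg.norm(rv)).round(1),'dist',np.linalg.norm(off).round(),'j',np.round(s['joint_pos'],2),'F',np.round(s['force'],1),'open',round(s['opening'],4))
E
python3 -c "
from plan import *
print(RG.round(3),grasp(.116,.09),grasp(.116,0));move(grasp(.116,.09),RG)"
```

```text
[[ 0.562  0.367  0.741]
 [ 0.222 -0.93   0.293]
 [ 0.797  0.    -0.604]] [0.49405521 0.10642074 0.18252297] [0.5607576  0.13276937 0.1281489 ]
t 0.1 off [-393.7 -232.7   70.5] rv [-1.045  0.469  2.101] deg 137.1 dist 463.0 j [ 0.89  0.38  1.3  -0.    1.46 -0.22] F [ 0.6 -0.2  0.2] open 0.0856
```

```bash
python3 -c "
from plan import *
move(grasp(.116,.2),RG)"
```

```text
t 0.1 off [-335.3 -298.2    4.1] rv [-1.045  0.469  2.101] deg 137.1 dist 449.0 j [ 0.89  0.38  1.3  -0.    1.46 -0.22] F [ 0.6 -0.2  0.2] open 0.0856
```

>>> {"api": "jog_arm", "payload": {
  "increments": [
    {"offset": [-21, -18.6, 0], "delta_rot": [-0.065, 0.029, 0.13], "fingers": 0.7},
    {"offset": [-42, -37, 0], "delta_rot": [-0.13, 0.058, 0.26], "fingers": 0.7},
    {"offset": [-63, -56, 1], "delta_rot": [-0.195, 0.087, 0.39], "fingers": 0.7},
    {"offset": [-84, -74, 1], "delta_rot": [-0.26, 0.116, 0.52], "fingers": 0.7},
    {"offset": [-105, -93, 1], "delta_rot": [-0.325, 0.145, 0.65], "fingers": 0.7}
  ]
}}

```text
t: 0.6
tool_pos: [0.2991, 0.3599, 0.2517]
eef_rot: [0.526, 0.832, 0.171, -0.032]
force: [0.8, 0.4, -0.1]
opening: 0.0598
```

```bash
python3 -c "
from plan import *
move(grasp(.116,.2),RG)"
```

```text
t 0.6 off [-298.   -10.6  -74.4] rv [-0.718  0.321  1.446] deg 94.3 dist 307.0 j [ 0.51  0.12  1.72  0.25  1.05 -0.03] F [ 0.8  0.4 -0.1] open 0.0598
```

>>> {"api": "jog_arm", "payload": {
  "increments": [
    {"offset": [-27, -1, -7], "delta_rot": [-0.065, 0.029, 0.13], "fingers": 0.7},
    {"offset": [-54, -2, -14], "delta_rot": [-0.13, 0.058, 0.26], "fingers": 0.7},
    {"offset": [-81, -3, -20], "delta_rot": [-0.195, 0.087, 0.39], "fingers": 0.7},
    {"offset": [-108, -4, -27], "delta_rot": [-0.26, 0.116, 0.52], "fingers": 0.7},
    {"offset": [-135, -5, -34], "delta_rot": [-0.325, 0.145, 0.65], "fingers": 0.7}
  ]
}}

```text
t: 1.1
tool_pos: [0.3504, 0.2292, 0.2507]
eef_rot: [0.75, 0.576, 0.32, -0.06]
force: [-0.2, 0.8, 0.5]
opening: 0.0596
```

```bash
python3 -c "
from plan import *
move(grasp(.116,.17),RG)"
```

```text
t 1.1 off [-120.5  118.6  -16.8] rv [-0.391  0.174  0.79 ] deg 51.5 dist 170.0 j [ 0.01 -0.05  2.02  0.67  0.81 -0.11] F [-0.2  0.8  0.5] open 0.0596
```

>>> {"api": "jog_arm", "payload": {
  "increments": [
    {"offset": [-20, 20, -3], "delta_rot": [-0.065, 0.029, 0.13], "fingers": 0.7},
    {"offset": [-40, 40, -6], "delta_rot": [-0.13, 0.058, 0.26], "fingers": 0.7},
    {"offset": [-60, 60, -8], "delta_rot": [-0.195, 0.087, 0.39], "fingers": 0.7},
    {"offset": [-80, 79, -11], "delta_rot": [-0.26, 0.116, 0.52], "fingers": 0.7},
    {"offset": [-100, 99, -14], "delta_rot": [-0.325, 0.145, 0.65], "fingers": 0.7}
  ]
}}

```text
t: 1.6
tool_pos: [0.4211, 0.1063, 0.2342]
eef_rot: [0.869, 0.241, 0.424, -0.079]
force: [0.0, 0.8, 0.9]
opening: 0.0597
```

```bash
python3 -c "
from plan import *
move(grasp(.116,.12),RG)"
```

```text
t 1.6 off [-2.5 30.  53.5] rv [-0.063  0.027  0.134] deg 8.6 dist 61.0 j [-0.37  0.    2.18  1.22  0.66 -0.25] F [0.  0.8 0.9] open 0.0597
```

>>> {"api": "jog_arm", "payload": {
  "increments": [
    {"offset": [-1, 15, 27], "delta_rot": [-0.032, 0.014, 0.067], "fingers": 0.7},
    {"offset": [-2.5, 30, 53.5], "delta_rot": [-0.063, 0.027, 0.134], "fingers": 0.7},
    {"offset": [-2.5, 30, 53.5], "delta_rot": [-0.063, 0.027, 0.134], "fingers": 0.7}
  ]
}}

```text
t: 1.9
tool_pos: [0.473, 0.0971, 0.1986]
eef_rot: [0.881, 0.166, 0.436, -0.084]
force: [0.2, 0.4, 0.2]
opening: 0.0599
```

```bash
python3 -c "
from plan import *
move(grasp(.116,0),RG)
s=manip.sense();im=cams.camera('wrist');np.save('pics/w1.npy',im)
c=cam('wrist',s)
for k in (.08,.116,.15,.19,.224): print(k,proj(c,foot+k*d).round(1))
cv2.imwrite('pics/w1.png',im[:,:,::-1])"
```

```text
t 1.9 off [  1.4  -0.8 118. ] rv [-0.001  0.003 -0.004] deg 0.3 dist 118.0 j [-0.31  0.18  2.16  1.55  0.53 -0.43] F [0.2 0.4 0.2] open 0.0599
0.08 [319.9 284.2]
0.116 [319.6 226.7]
0.15 [319.4 168.1]
0.19 [319.1  93.1]
0.224 [318.8  23.4]
```

View pics/w1.png

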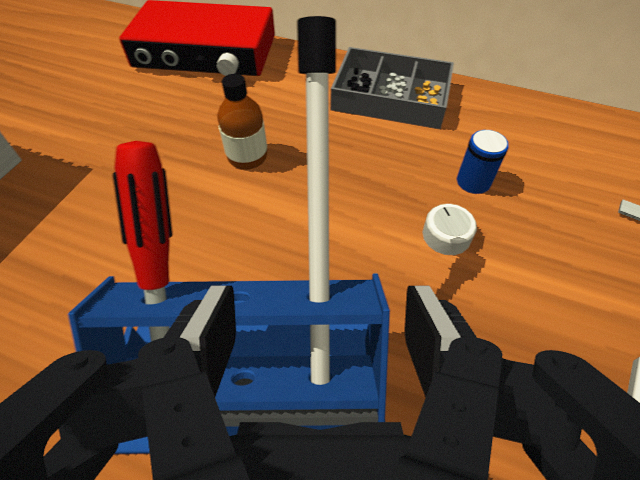

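The wrist view shows the rod at u≈318, coupling top at v≈18 and bore mouth at v≈300. The prediction was u 319 and v 23 / 300, so it matches and I can go in.

>>> {"api": "jog_arm", "payload": {
  "increments": [
    {"offset": [0, -0.5, 30], "delta_rot": [0, 0, 0], "fingers": 0.55},
    {"offset": [1, -0.8, 60], "delta_rot": [0, 0, 0], "fingers": 0.55},
    {"offset": [1.4, -0.8, 90], "delta_rot": [0, 0.003, -0.004], "fingers": 0.55},
    {"offset": [1.4, -0.8, 118], "delta_rot": [0, 0.003, -0.004], "fingers": 0.55},
    {"offset": [1.4, -0.8, 118], "delta_rot": [0, 0.003, -0.004], "fingers": 0.55}
  ]
}}

```text
t: 2.45
tool_pos: [0.5603, 0.1347, 0.1285]
eef_rot: [0.879, 0.171, 0.437, -0.084]
force: [0.5, -0.5, 0.3]
opening: 0.0471
```

```bash
python3 -c "
from plan import *
move(grasp(.116,0),RG)"
```

```text
t 2.45 off [-0.5  1.9  0. ] rv [-0.005 -0.001  0.005] deg 0.4 dist 2.0 j [-0.14  0.46  2.02  1.99  0.45 -0.79] F [ 0.5 -0.5  0.3] open 0.0471
```

>>> {"api": "jog_arm", "payload": {
  "increments": [
    {"offset": [-0.5, 2, 0], "delta_rot": [-0.005, 0, 0.005], "fingers": 0.55},
    {"offset": [-0.5, 2, 0], "delta_rot": [-0.005, 0, 0.005], "fingers": 0.1},
    {"offset": [-0.5, 2, 0], "delta_rot": [-0.005, 0, 0.005], "fingers": 0},
    {"offset": [-0.5, 2, 0], "delta_rot": [-0.005, 0, 0.005], "fingers": 0},
    {"offset": [-0.5, 2, 0], "delta_rot": [-0.005, 0, 0.005], "fingers": 0}
  ],
  "newtons": 70
}}

```text
t: 2.95
tool_pos: [0.5607, 0.1325, 0.1289]
eef_rot: [0.879, 0.168, 0.438, -0.083]
force: [-2.3, -1.2, 4.2]
opening: 0.0096
```

>>> {"api": "jog_arm", "payload": {
  "increments": [
    {"offset": [0, 0, 0], "delta_rot": [0, 0, 0], "fingers": 0},
    {"offset": [0, 0, 0], "delta_rot": [0, 0, 0], "fingers": 0}
  ],
  "newtons": 70
}}

```text
t: 3.15
tool_pos: [0.5606, 0.1325, 0.129]
eef_rot: [0.879, 0.168, 0.438, -0.083]
force: [-1.2, -0.5, 1.9]
opening: 0.0096
```

>>> {"api": "jog_arm", "payload": {
  "increments": [
    {"offset": [10, 0, 0], "delta_rot": [0, 0, 0], "fingers": 0},
    {"offset": [28, 0, 0], "delta_rot": [0, 0, 0], "fingers": 0},
    {"offset": [48, 0, 0], "delta_rot": [0, 0, 0], "fingers": 0},
    {"offset": [70, 0, 0], "delta_rot": [0, 0, 0], "fingers": 0},
    {"offset": [92, 0, 0], "delta_rot": [0, 0, 0], "fingers": 0}
  ]
}}

```text
t: 3.65
tool_pos: [0.6123, 0.1531, 0.2025]
eef_rot: [0.88, 0.167, 0.437, -0.083]
force: [-0.0, -0.7, -1.4]
opening: 0.0094
```

```bash
python3 -c "
from plan import *
s=manip.sense();c=cam('wrist',s);a=cams.camera('wrist');b=cams.camera('side')
move(grasp(.208,0),RG)
print('pred coupling',proj(c,np.array(s['tool_pos'])+R.from_quat(s['eef_rot']).apply([.108,0,.003])))
b=cv2.resize(b[170:350,180:380],None,fx=2,fy=2)
o=np.zeros((360,880,3),np.uint8);o[:360,:400]=b;o[:360,400:]=cv2.resize(a,(480,360));cv2.imwrite('pics/w2.png',o[:,:800,::-1])"
```

```text
t 3.75 off [-2.9 -0.3  1. ] rv [ 0.001 -0.006  0.003] deg 0.4 dist 3.0 j [-0.08  0.38  1.79  1.33  0.37 -0.02] F [-0.2 -0.9 -1.2] open 0.0097
pred coupling [322.57660523 -57.46933806]
```

View pics/w2.png

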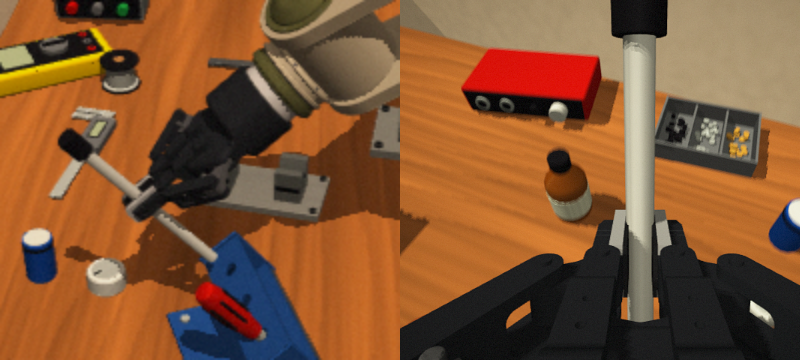

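The rod is firmly gripped along the tool x-axis and appears clear of its bore. The coupling's lower edge is at wrist v≈48.

>>> {"api": "jog_arm", "payload": {
  "increments": [
    {"offset": [12, 0, -10], "delta_rot": [0, 0, 0], "fingers": 0},
    {"offset": [20, 0, -35], "delta_rot": [0, 0, 0], "fingers": 0},
    {"offset": [20, 0, -70], "delta_rot": [0, 0, 0], "fingers": 0}
  ]
}}

```text
t: 4.05
tool_pos: [0.5718, 0.1374, 0.2613]
eef_rot: [0.879, 0.169, 0.439, -0.083]
force: [-0.4, -1.5, -0.3]
opening: 0.0091
```

```bash
cat >> plan.py <<'E'
sg=.118
def seat(h,dx=0,dy=0): return V+(sg-.11+dx)*vx+RV[:,1]*dy+np.array([0,0,.003+h])
E
python3 -c "
from plan import *
from scipy.optimize import brentq
s=manip.sense();c=cam('wrist',s);q=R.from_quat(s['eef_rot'])
g=brentq(lambda x:proj(c,np.array(s['tool_pos'])+q.apply([x,0,.003-.010]))[1]-48,.03,.12);print('coupling front edge x',g,'s',.202-g)
g=brentq(lambda x:proj(c,np.array(s['tool_pos'])+q.apply([x,0,.003]))[1]-48,.03,.12);print(g)
move(seat(.12),RV)"
```

```text
coupling front edge x 0.08233553503456495 s 0.11966446496543506
0.08353727814553365
t 4.05 off [-152.5  233.2  -52.7] rv [-0.257 -0.901  0.518] deg 61.4 dist 284.0 j [-0.13  0.22  1.82  1.06  0.46  0.24] F [-0.4 -1.5 -0.3] open 0.0091
```

>>> {"api": "jog_arm", "payload": {
  "increments": [
    {"offset": [-19, 29, -7], "delta_rot": [-0.032, -0.113, 0.065], "fingers": 0},
    {"offset": [-38, 58, -13], "delta_rot": [-0.064, -0.225, 0.13], "fingers": 0},
    {"offset": [-57, 87, -20], "delta_rot": [-0.096, -0.338, 0.194], "fingers": 0},
    {"offset": [-76, 116, -26], "delta_rot": [-0.128, -0.45, 0.26], "fingers": 0},
    {"offset": [-95, 146, -33], "delta_rot": [-0.16, -0.563, 0.324], "fingers": 0}
  ]
}}

```text
t: 4.55
tool_pos: [0.5467, -0.0296, 0.2039]
eef_rot: [0.985, 0.008, 0.168, -0.034]
force: [0.5, 0.6, -1.8]
opening: 0.0093
```

```bash
sed -i 's/^sg=.*/sg=.119/' plan.py; python3 -c "
from plan import *
move(seat(.09),RV)"
```

```text
t 4.55 off [-32.5 103.   47.7] rv [-0.099 -0.331  0.194] deg 22.7 dist 118.0 j [-0.35  0.31  1.61  0.22  0.94  1.1 ] F [ 0.5  0.6 -1.8] open 0.0093
```

>>> {"api": "jog_arm", "payload": {
  "increments": [
    {"offset": [-11, 34, 10], "delta_rot": [-0.033, -0.11, 0.065], "fingers": 0},
    {"offset": [-22, 69, 28], "delta_rot": [-0.066, -0.22, 0.13], "fingers": 0},
    {"offset": [-32.5, 103, 48], "delta_rot": [-0.099, -0.331, 0.194], "fingers": 0},
    {"offset": [-32.5, 103, 48], "delta_rot": [-0.099, -0.331, 0.194], "fingers": 0},
    {"offset": [-32.5, 103, 48], "delta_rot": [-0.099, -0.331, 0.194], "fingers": 0}
  ]
}}

```text
t: 5.05
tool_pos: [0.5341, -0.1281, 0.1394]
eef_rot: [0.996, -0.089, -0.001, -0.003]
force: [-0.1, 0.5, -0.1]
opening: 0.0094
```

```bash
python3 -c "
from plan import *
move(seat(.09),RV)
s=manip.sense();c=cam('wrist',s);a=cams.camera('wrist');b=cams.camera('side');t=cams.camera('top')
np.save('pics/w3.npy',a);np.save('pics/s3.npy',b);np.save('pics/t3.npy',t)
for x in (-.079,-.062,-.028,.028,.062): print(x,[proj(c,V+vx*x+RV[:,1]*y+[0,0,.0035]).round(0).tolist() for y in (-.012,.012)])
cv2.imwrite('pics/w3.png',a[:,:,::-1])"
```

```text
t 5.05 off [ 0.7  0.9 -2.1] rv [-0.005  0.003  0.002] deg 0.4 dist 2.0 j [-0.45  0.49  1.47  0.    1.18  1.29] F [-0.1  0.5 -0.1] open 0.0094
-0.079 [[302.0, 394.0], [345.0, 394.0]]
-0.062 [[302.0, 368.0], [346.0, 368.0]]
-0.028 [[301.0, 312.0], [347.0, 312.0]]
0.028 [[300.0, 209.0], [349.0, 209.0]]
0.062 [[300.0, 139.0], [350.0, 139.0]]
```

View pics/w3.png

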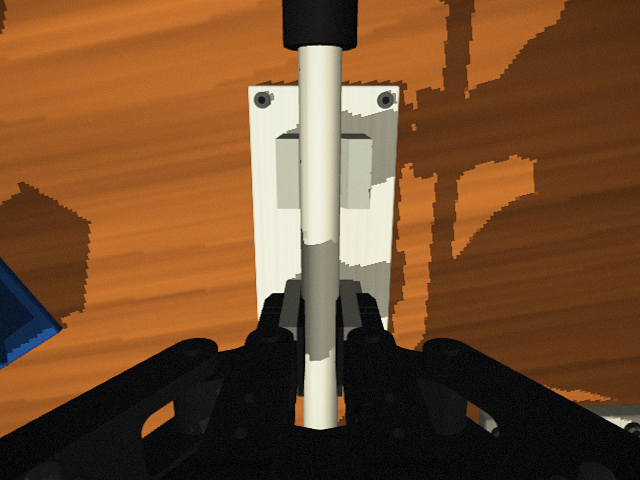

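In the wrist view the far block spans u 277–372, v 139–208, against a prediction of centre 325 and v 139–209. So the vee position agrees to about 0.5 mm and the rod (u≈320) lies parallel to it. Next is the descent to just above the vees.

>>> {"api": "jog_arm", "payload": {
  "increments": [
    {"offset": [0.7, 0.9, 20], "delta_rot": [-0.005, 0.003, 0.002], "fingers": 0},
    {"offset": [0.7, 0.9, 40], "delta_rot": [-0.005, 0.003, 0.002], "fingers": 0},
    {"offset": [0.7, 0.9, 60], "delta_rot": [-0.005, 0.003, 0.002], "fingers": 0},
    {"offset": [0.7, 0.9, 75], "delta_rot": [-0.005, 0.003, 0.002], "fingers": 0},
    {"offset": [0.7, 0.9, 75], "delta_rot": [-0.005, 0.003, 0.002], "fingers": 0}
  ]
}}

```text
t: 5.7
tool_pos: [0.5342, -0.1274, 0.0659]
eef_rot: [0.996, -0.089, 0.001, 0.001]
force: [0.2, 0.7, -1.7]
opening: 0.0094
```

```bash
python3 -c "
from plan import *
move(seat(.0),RV)
s=manip.sense();q=R.from_quat(s['eef_rot']);P=np.array(s['tool_pos'])
b=cams.camera('side');t=cams.camera('top')
for n in('side','top'):
  c=cam(n);print(n,'ends',[proj(c,P+q.apply([x,0,.003])).round(1).tolist() for x in (-.119,.105)])
b=cv2.resize(b[225:300,255:355],None,fx=4,fy=4,interpolation=2);t=cv2.resize(t[180:280,310:400],None,fx=4,fy=4,interpolation=2)
o=np.zeros((400,760,3),np.uint8);o[:300,:400]=b;o[:,400:]=t;cv2.imwrite('pics/c4.png',o[:,:,::-1])"
```

```text
t 5.7 off [ 0.7  1.6 14.4] rv [ 0.001 -0.002  0.002] deg 0.2 dist 15.0 j [-0.45  0.59  1.56 -0.    1.    1.3 ] F [ 0.2  0.7 -1.7] open 0.0094
side ends [[351.3, 252.5], [263.5, 239.7]]
top ends [[346.1, 268.8], [360.1, 185.8]]
```

View pics/c4.png

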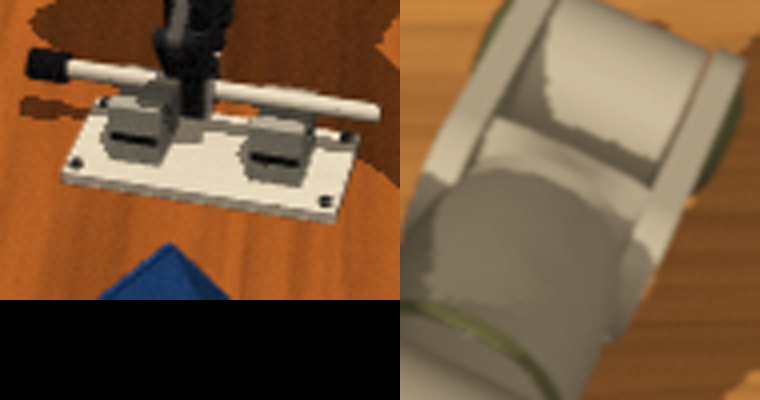

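The side view shows the rod above both blocks, level, bridging evenly: ends at (349.5,253) and (262,241), predicted within 2 px. Next I lower gently.

>>> {"api": "jog_arm", "payload": {
  "increments": [
    {"offset": [0, 1.6, 4], "delta_rot": [0, -0.002, 0.002], "fingers": 0},
    {"offset": [0, 1.6, 8], "delta_rot": [0, -0.002, 0.002], "fingers": 0},
    {"offset": [0, 1.6, 11], "delta_rot": [0, -0.002, 0.002], "fingers": 0},
    {"offset": [0, 1.6, 11], "delta_rot": [0, -0.002, 0.002], "fingers": 0}
  ]
}}

```text
t: 6.2
tool_pos: [0.5349, -0.1297, 0.0564]
eef_rot: [0.996, -0.09, 0.001, 0.001]
force: [-0.8, -0.2, -1.2]
opening: 0.0096
```

```bash
sed -i 's/^sg=.*/sg=.118/' plan.py; python3 -c "
from plan import *
move(seat(.0),RV)"
```

```text
t 6.2 off [-1.4 -0.5  4.9] rv [ 0.002 -0.003 -0.   ] deg 0.2 dist 5.0 j [-0.45  0.6   1.56 -0.    0.97  1.3 ] F [-0.8 -0.2 -1.2] open 0.0096
```

>>> {"api": "jog_arm", "payload": {
  "increments": [
    {"offset": [-1, -0.5, 2], "delta_rot": [0, -0.003, 0], "fingers": 0},
    {"offset": [-1, -0.5, 4], "delta_rot": [0, -0.003, 0], "fingers": 0},
    {"offset": [-1, -0.5, 5], "delta_rot": [0, -0.003, 0], "fingers": 0},
    {"offset": [-1, -0.5, 5], "delta_rot": [0, -0.003, 0], "fingers": 0}
  ]
}}

```text
t: 6.6
tool_pos: [0.5341, -0.1293, 0.0534]
eef_rot: [0.996, -0.09, 0.001, 0.002]
force: [-7.0, 1.2, 19.1]
opening: 0.0092
```

```bash
python3 -c "
from plan import *
move(seat(.0),RV);print(np.round(manip.sense()['wrist_torque'],2))"
```

```text
t 6.6 off [-0.5 -0.3  1.9] rv [ 0.003 -0.001 -0.   ] deg 0.2 dist 2.0 j [-0.45  0.6   1.57 -0.    0.97  1.3 ] F [-7.   1.2 19.1] open 0.0092
[ 0.14  1.15 -0.03]
```

>>> {"api": "jog_arm", "payload": {
  "increments": [
    {"offset": [1, 1.5, -0.5], "delta_rot": [0, 0, 0], "fingers": 0},
    {"offset": [1, 2, -0.5], "delta_rot": [0, 0, 0], "fingers": 0},
    {"offset": [1, 2, -0.5], "delta_rot": [0, 0, 0], "fingers": 0}
  ]
}}

```text
t: 6.9
tool_pos: [0.5347, -0.1306, 0.0545]
eef_rot: [0.996, -0.09, 0.001, 0.001]
force: [-2.2, 7.1, 9.1]
opening: 0.0096
```

```bash
python3 -c "
from plan import *
move(seat(.0),RV);print(np.round(manip.sense()['wrist_torque'],2))"
```

```text
t 6.9 off [-1.3 -1.5  3. ] rv [ 0.002 -0.001 -0.   ] deg 0.1 dist 4.0 j [-0.45  0.6   1.56 -0.    0.97  1.3 ] F [-2.2  7.1  9.1] open 0.0096
[ 1.    0.47 -0.09]
```

>>> {"api": "jog_arm", "payload": {
  "increments": [
    {"offset": [0, -1.5, 0], "delta_rot": [0, 0, 0], "fingers": 0},
    {"offset": [0, -3.5, 0], "delta_rot": [0, 0, 0], "fingers": 0},
    {"offset": [0, -3.5, 0], "delta_rot": [0, 0, 0], "fingers": 0}
  ]
}}

```text
t: 7.2
tool_pos: [0.5352, -0.1283, 0.0546]
eef_rot: [0.996, -0.09, 0.001, 0.002]
force: [-3.2, -6.7, 2.2]
opening: 0.0094
```

```bash
python3 -c "
from plan import *
move(seat(.0),RV);print(np.round(manip.sense()['wrist_torque'],2))"
```

```text
t 7.2 off [-1.4  0.9  3.1] rv [ 0.005 -0.002  0.   ] deg 0.3 dist 4.0 j [-0.45  0.6   1.56 -0.    0.97  1.3 ] F [-3.2 -6.7  2.2] open 0.0094
[-0.98  0.58  0.05]
```

Using the wrist torque lever (about 143 mm), the contact centroid sits about midway between the blocks. The lateral resistance is also symmetric at ±7 N about y≈−0.1295. I now work it to and fro and press.

>>> {"api": "jog_arm", "payload": {
  "increments": [
    {"offset": [-1, 1.2, 1.5], "delta_rot": [0, 0, 0], "fingers": 0},
    {"offset": [-2.5, 2.2, 2.5], "delta_rot": [0, 0, 0], "fingers": 0},
    {"offset": [0, 0.3, 2.5], "delta_rot": [0, 0, 0], "fingers": 0},
    {"offset": [-1, 1.7, 2.5], "delta_rot": [0, 0, 0], "fingers": 0},
    {"offset": [-0.7, 1.2, 2.5], "delta_rot": [0, 0, 0], "fingers": 0}
  ]
}}

```text
t: 7.7
tool_pos: [0.5347, -0.1294, 0.0534]
eef_rot: [0.996, -0.09, 0.001, 0.003]
force: [-6.0, 0.5, 15.5]
opening: 0.0095
```

```bash
python3 -c "
from plan import *
move(seat(.0),RV);print(np.round(manip.sense()['wrist_torque'],2))"
```

```text
t 7.7 off [-1.1 -0.3  1.9] rv [ 0.005 -0.003  0.   ] deg 0.3 dist 2.0 j [-0.45  0.6   1.57 -0.    0.97  1.3 ] F [-6.   0.5 15.5] open 0.0095
[ 0.03  0.86 -0.  ]
```

```bash
python3 -c "
from plan import *
s=manip.sense();q=R.from_quat(s['eef_rot']);P=np.array(s['tool_pos'])
b=cams.camera('side');a=cams.camera('wrist');c=cam('side')
print('seated ends pred',[proj(c,V+vx*x).round(1).tolist() for x in (-.11,.114)],'crop',[((proj(c,V+vx*x)-[255,225])*4).round(0).tolist() for x in (-.11,.114)])
w=cam('wrist',s);print('wrist coupling edge pred',proj(w,V+vx*.092+[0,0,.01]).round(1),'block edge',proj(w,V+vx*.062+[0,0,.0035]).round(1))
b=cv2.resize(b[225:300,255:355],None,fx=4,fy=4,interpolation=2);a=a[0:400,140:540]
o=np.zeros((400,800,3),np.uint8);o[:300,:400]=b;o[:,400:]=a;cv2.imwrite('pics/c5.png',o[:,:,::-1])"
```

```text
seated ends pred [[350.8, 256.8], [263.7, 244.0]] crop [[383.0, 127.0], [35.0, 76.0]]
wrist coupling edge pred [323.   47.3] block edge [322.5 164.8]
```

View pics/c5.png

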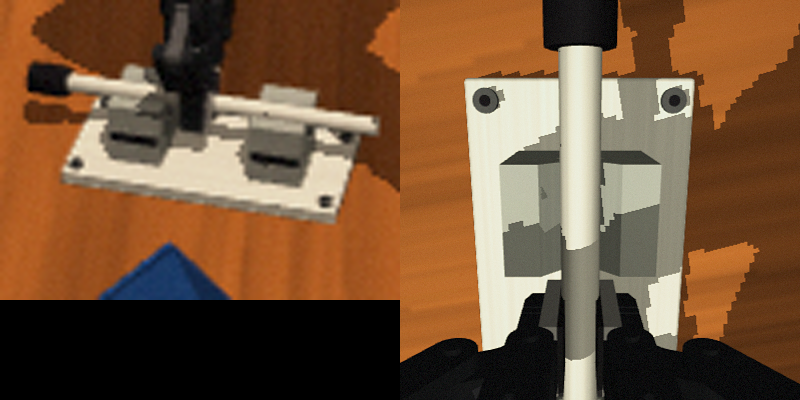

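The wrist view shows the rod centred in the vee: rod at crop x≈580, vee 540–620, and coupling edge at v 47 against 47.3 predicted. The side view shows it low in both vees and level. One last small firm press follows, which I then hold.

>>> {"api": "jog_arm", "payload": {
  "increments": [
    {"offset": [-0.5, 0.2, 1.6], "delta_rot": [0, 0, 0], "fingers": 0},
    {"offset": [-0.5, 0, 1.6], "delta_rot": [0, 0, 0], "fingers": 0},
    {"offset": [-0.5, 0, 1.6], "delta_rot": [0, 0, 0], "fingers": 0},
    {"offset": [-0.5, 0, 1.6], "delta_rot": [0, 0, 0], "fingers": 0},
    {"offset": [-0.5, 0, 1.6], "delta_rot": [0, 0, 0], "fingers": 0}
  ]
}}

```text
t: 8.3
tool_pos: [0.5347, -0.1294, 0.0534]
eef_rot: [0.996, -0.089, 0.002, 0.003]
force: [-4.7, 2.8, 18.3]
opening: 0.0097
```

```bash
python3 -c "
from plan import *
move(seat(.0),RV);s=manip.sense();print(np.round(s['wrist_torque'],2),np.round(s['tool_pos'],4))"
```

```text
t 8.3 off [-1.1 -0.3  1.9] rv [ 0.006 -0.005  0.001] deg 0.4 dist 2.0 j [-0.45  0.6   1.57 -0.    0.96  1.3 ] F [-4.7  2.8 18.3] open 0.0097
[0.36 0.69 0.02] [ 0.5347 -0.1294  0.0534]
```

```bash
python3 -c "
from plan import *
for i in range(8): cams.camera('side')
s=manip.sense();print(s['t'],np.round(s['force'],1),np.round(s['tool_pos'],4),s['opening'])
print(manip.finish_job())"
```

```text
8.7 [-4.7  2.  18.3] [ 0.5346 -0.1294  0.0534] 0.009821710193439448
the job is handed in; nothing more can be done
None
```

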